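Scan the green bin's label with the docked hand scanner

TASK

Draw the hand scanner out of its charging dock by its yellow head, which is all that can be reached there, then re-take it by the handle so that the fingers squeeze the orange paddle trigger, and scan the green bin's label: window about 8 cm from the label, pointed at its middle and roughly square to it, trigger squeezed and held steady for a full second. Scan no other bin's label. Then lay the scanner down the right way up on the black rubber mat, without dropping it, and leave the bins and the battery where they stand.

Things in the scene. Friction and masses are not known exactly. Their poses are not given: they have to be found in the camera images.
- scanner: straight cordless hand scanner, 205 mm long (x), 0.15 kg, flat underside. Origin: on the underside, 105 mm from the tail, 100 mm from the window, 15 mm behind the balance. +x: beam; +z: up when right way up. Black handle x = -105..+32 mm, 32 wide, 34 high; yellow head x = +32..+100 mm, 48 wide, 40 high. At the start the handle is in the dock, only the head is out; draw it straight out along +x.
- window (a point): the beam's start: middle of the glass in the scanner's front face, at x = +100, y = 0, z = +20 mm of the scanner; same axes as the scanner, the beam leaves along +x.
- trigger_grip (a point): where to grip the handle: its middle line at the paddle, x = -35, y = 0, z = +18 mm of the scanner. Fingers close along the scanner's y. The orange paddle trigger (40 mm long, 28 high, centred here) stands out 6.5 mm from the handle's +y side only: 38.5 mm across in all.
- paddle (a joint): travel of the paddle trigger in m: 0 released, 0.004 fully squeezed (against a spring of 1 to 5 N). It fires beyond 0.0025. A 15 to 30 N grip across the handle squeezes it fully.
- dock: grey charging dock, fixed: a sleeve 150 long (x), 64 wide, 58 mm tall, open only at its +x end. Origin: centre of its underside. Inside 54 wide, 44 high, floor 8 mm above the bench. At the start the scanner's +x lies along the dock's +x, its origin 40 mm ahead of the dock's. The head stands out 65 mm, its underside 8 mm above the bench, nothing beneath. A pull of 145 mm along +x frees the tail.
- mat: black rubber mat, fixed, 160 (x) x 280 (y) x 4 mm. Origin: centre of its underside, on the bench. Room to lay the scanner along the mat's y.
- green_bin: green plastic picking bin of wooden dowels (the one to scan), 150 deep (x) x 110 wide (y) x 75 mm tall, loose, 0.9 kg. Origin: centre of its underside. Its label is at its front (-x), turned roughly to the robot. The three bins stand in any order.
- green_label: green bin's barcode label: white with black bars, 45 (up the slope) x 70 mm (y), on a sloping plate 52 x 78 mm at the bin's front. Origin: centre of its face, 45 mm above the bench, 90 mm ahead (-x) of the bin's origin. +z: outward normal, to the bin's front and 40 degrees above level; x: along the slope.
- red_bin: red plastic picking bin of bolts (not to be scanned or moved), 150 deep (x) x 110 wide (y) x 75 mm tall, loose, 0.9 kg. Origin: centre of its underside. Its label is at its front (-x), turned roughly to the robot. The three bins stand in any order.
- red_label: red bin's barcode label: white with black bars, 45 (up the slope) x 70 mm (y), on a sloping plate 52 x 78 mm at the bin's front. Origin: centre of its face, 45 mm above the bench, 90 mm ahead (-x) of the bin's origin. +z: outward normal, to the bin's front and 40 degrees above level; x: along the slope.
- blue_bin: blue plastic picking bin of brass washers (not to be scanned or moved), 150 deep (x) x 110 wide (y) x 75 mm tall, loose, 0.9 kg. Origin: centre of its underside. Its label is at its front (-x), turned roughly to the robot. The three bins stand in any order.
- blue_label: blue bin's barcode label: white with black bars, 45 (up the slope) x 70 mm (y), on a sloping plate 52 x 78 mm at the bin's front. Origin: centre of its face, 45 mm above the bench, 90 mm ahead (-x) of the bin's origin. +z: outward normal, to the bin's front and 40 degrees above level; x: along the slope.
- battery: black tool battery, 110 (x) x 70 (y) x 59 mm, loose, 0.6 kg, standing on the bench. Origin: centre of its underside. Leave it alone.
Not all that is in view belongs to the job. What is shaped like the scanner but blue is not meant. What is shaped like the green_bin but turquoise is not meant.

How it is judged:
By the outcome, as a careful person would: the job done as asked, in the order asked, and still so for the second after the job is handed in, with the robot touching nothing.
It also fails if it takes over 61 s, if anything falls off the work surface, if the arm or the gripper's body presses on something with over 40 N, if the wrist force passes 120 N, or if a joint passes its speed limit or range.

ROBOT

A 6-joint arm with a two-finger parallel gripper is mounted at the origin on the work surface. World frame = base frame: x ahead of the robot, y to its left, z up, the work surface at z = 0. Lengths are in m, angles in degrees, forces in N, time in s.
With the tool pointing down it reaches from about 0.3 to 0.75 m from the base axis. Payload 8.5 kg.
Tool frame: the origin (TCP) lies at the very end of the fingers, on their centre line; the grasp point (between the pads) lies 19 mm behind it; z points along the fingers, y is the line along which they close (so a half turn about z gives the same grasp; the last joint's range is limited). The gripper opens to 88 mm and grips with 3 to 60 N. Pads are 18 mm wide; open, the fingers measure 123 mm over their backs; the gripper's body (75 mm by 187 mm) begins 45 mm behind the grasp point.
Start: joints at [-81.033, 21.807, 74.336, -0, 83.858, -12.336], TCP at [0.2, -0.512, 0.239] pointing down, gripper open.
Joint ranges: [-178.18, 178.18], [-50.72, 133.34], [12.68, 142.11], [-81.47, 261.47], [9.98, 163.14], [-165.26, 165.26]. Speed limits (degrees/s): [136.94, 136.94, 180, 180, 180, 180].

INTERFACE

Orientations are given as [roll, pitch, yaw] about the fixed x, y, z axes, in that order (R = Rz(yaw) Ry(pitch) Rx(roll)).
In Python, from cell import telemetry, viewer, job gives the robot as it stands.
- The arm moves only by the tool servo_tool, never from a script. Its argument "rows" is a list of rows, each a list of 3 entries, a list of its own where there are three numbers: the shift along the tool's x, y, z in mm, then the turn about the tool's z in rad, then the finger opening in mm, from 0 to 88.1. In form: [[[dx, dy, dz], yaw, grip], ...]. A call has 1 to 20 rows; each row shifts and turns the commanded pose from where the row before left it, along the tool's axes as they then stand; what a row does not reach is not made up. A row lasts 1/10 s, in which the tool goes at most 50 mm and 8.59 degrees, less where a joint would pass 70% of its speed; a pose out of reach is approached as far as the arm can. A call with a gripper value outside its range is refused whole. The fingers move at their own pace and stop on an object; "grip_force" is the grip in N (left out, the last holds). Time passes only in rows, so rows that do not move let the fingers close. It gives the time, the measured TCP pose, the force, the opening and the grip force at its end, in the units of the state.
- telemetry.get_state(): the state, without advancing time (a new reading comes with each control period).
- viewer.get_image(name): name is "scene" or "top" or "wrist"; returns (picture, depth): 384x512x3 uint8, blue, green, red; 384x512 float32, m along the optical axis (not along the pixel's ray), 0 where there is no reading.
- viewer.camera_params(name): a dict with "fx", "fy", "cx", "cy" (pixels), "xyz" and "rotation" of the camera in the world. Camera axes: x right, y down, z forward; pixel columns grow to the right and rows downward; lengths in m; the calibration is good to about 2 mm. A picture is of the moment at which its call begins: read the wrist's pose just before it. camera_params takes no time and is no camera call; for the wrist camera it gives the pose at the moment of the call.
- job.finish_job(): hands the job in; it is judged then, once.
The state is a dict: "clock": time; "q": joint angles; "joint_velocities": joint speeds; "joint_torque": joint torques, N m; "position": TCP position; "tcp_rot": TCP orientation; "ft_force": force on the tool from outside, world axes, zero at the start; "ft_torque": the same for the moment, N m; "grip_width": finger opening in m; "grasp_force": force on a finger pad.
Only numpy, scipy, OpenCV 4.12 (cv2) and the standard library are available. Lean on these libraries where they do the work, as an engineer would, in place of code of your own. Each camera call takes 0.05 s, during which the arm holds its last target. There are 200 camera calls.

## Working session

There is one attempt and no reset: what is moved stays moved. The work goes in short steps, Python scripts to look and compute and a tool call to move; the robot and the scene stay as the last step left them, time stands still between calls to the robot, and variables do not carry over. Pictures are saved under pics/ and viewed, at most 13 in all, crops included, and the job is handed in when it is done.

Besides the shell and the picture viewer there is one more tool, called after "Request:" in YAML: its name, and indented under it one key for each argument. servo_tool: Moves the arm, as the interface text tells. Its arguments: {"type":"object","properties":{"rows":{"type":"array"},"grip_force":{"type":"number"}},"required":["rows"]}

```bash
ls; mkdir -p pics; cat > h.py <<'E'
import numpy as np, cv2
from cell import telemetry, viewer, job
from scipy.spatial.transform import Rotation as R
def cam(n):
    p=viewer.camera_params(n); im,d=viewer.get_image(n); return im,d,p
def rot(p):
    r=np.array(p["rotation"],float)
    if r.shape==(3,3): return r
    return R.from_euler('xyz',r,degrees=True).as_matrix()
def pts(d,p):
    v,u=np.mgrid[:d.shape[0],:d.shape[1]]
    c=np.stack([(u-p["cx"])/p["fx"]*d,(v-p["cy"])/p["fy"]*d,d],-1)
    return c@rot(p).T+np.array(p["xyz"])
E
python3 - <<'E'
from h import *
print(telemetry.get_state())
a=[]
for n in("top","scene"):
    im,d,p=cam(n); cv2.imwrite(f"pics/{n}0.png",im); np.savez(f"/tmp/{n}.npz",im=im,d=d,P=pts(d,p)); print(n,p)
E
```

```text
pics
{'clock': 0.0, 'q': array([-8.10329182e+01,  2.18414803e+01,  7.43834987e+01, -6.00653560e-04,
        8.38567418e+01, -1.23360065e+01]), 'joint_velocities': array([-0.05955228, -0.01434376, -0.01356448,  0.05483776,  0.06379601,
       -0.00016137]), 'joint_torque': array([-8.25047755e-04, -4.37930918e+01, -2.24555397e+01,  7.12888897e-02,
        3.52936762e-02, -8.53659731e-05]), 'position': array([ 0.19976644, -0.5121515 ,  0.23814055]), 'tcp_rot': array([-1.79920038e+02, -1.68758631e-02,  2.13031412e+01]), 'ft_force': array([ 0.31921222, -0.12273418, -0.27814283]), 'ft_torque': array([-0.02812734, -0.04857473,  0.05236412]), 'grasp_force': 0.0, 'grip_width': 0.08822185169777645}
top {'fx': 456.4616268925848, 'fy': 456.4616268925848, 'cx': 254.6114064594074, 'cy': 195.5039441195389, 'xyz': array([0.38616364, 0.02350584, 1.55792479]), 'rotation': array([-1.77078164e+02, -5.59334236e-02, -9.10913523e+01])}
scene {'fx': 479.09378430405326, 'fy': 479.09378430405326, 'cx': 256.1523676262795, 'cy': 188.30309896482976, 'xyz': array([ 1.18730035, -0.21448389,  1.35878628]), 'rotation': array([-149.44392034,    0.75885714,   71.5230463 ])}
```

View pics/top0.png

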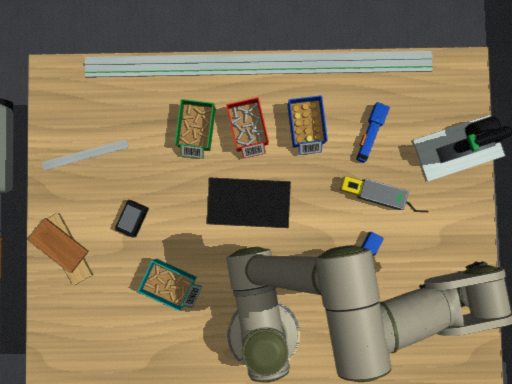

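View pics/scene0.png

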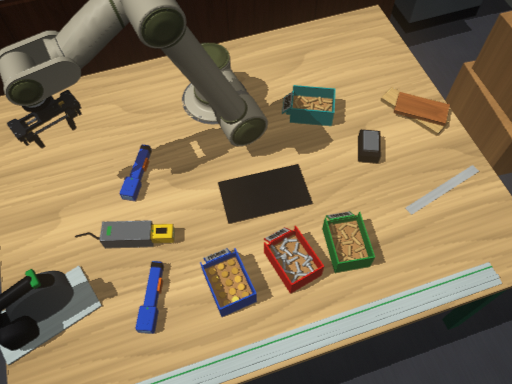

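The top view shows:
- **Scanner:** the yellow head is at about (352,186), in the grey dock at (382,194). The look-alikes at (374,132) and (372,243) are blue, so they aren't meant.
- **Green bin:** it is at (195,128), with its label at (192,152). The bin at (170,285) is turquoise, so it isn't meant.
- **Others:** the red bin is at (248,127), the blue bin at (308,122), the mat at (249,203) and the battery at (131,218).

Next I'll measure these and check one enlarged crop.

```bash
cat > m.py <<'E'
from h import *
z=np.load("/tmp/top.npz"); im,P=z["im"],z["P"]
hsv=cv2.cvtColor(im,cv2.COLOR_BGR2HSV)
def comp(mask,box,name,zmin=-.02):
    x0,y0,x1,y1=box; m=np.zeros(mask.shape,bool); m[y0:y1,x0:x1]=mask[y0:y1,x0:x1]
    m&=P[...,2]>zmin
    q=P[m]; r=cv2.minAreaRect((q[:,:2]*1000).astype(np.float32))
    print(name,m.sum(),"med z",np.round(np.median(q[:,2])*1000),"rect c",np.round(r[0],1),"size",np.round(r[1],1),"ang",round(r[2],1),"mean",np.round(q.mean(0)*1000,1))
H,S,V=[hsv[...,i].astype(int) for i in range(3)]
comp((H>22)&(H<34)&(S>150)&(V>120),(335,170,368,202),"head",.02)
comp((S<60)&(V>50),(358,172,412,215),"dock",.045)
comp(V<45,(195,170,300,235),"mat")
for n,b in dict(green=(172,143,212,165),red=(236,140,272,162),blue=(292,138,330,158)).items(): comp((S<70)&(V>110),b,n+"_label",.02)
comp((H>45)&(H<75)&(S>120),(165,90,225,165),"greenbin",.05)
comp(S>-1,(225,90,270,142),"redbin",.06)
comp(S>-1,(285,90,330,140),"bluebin",.06)
im2=cv2.resize(np.hstack([im[85:165,165:285],im[165:245,330:450]]),None,fx=3,fy=3,interpolation=cv2.INTER_CUBIC)
cv2.imwrite("pics/crop1.png",im2)
E
python3 m.py
```

```text
head 210 med z 48.0 rect c [ 459.8 -153.1] size [ 65.9 377. ] ang 12.7 mean [ 492.3 -300.8   54.4]
dock 857 med z 58.0 rect c [ 451.4 -229.6] size [106.7 511.8] ang 2.7 mean [ 460.8 -402.    63. ]
mat 3611 med z 4.0 rect c [442.9  43. ] size [273.7 153.8] ang 86.1 mean [442.2  42.8  11.6]
green_label 91 med z 46.0 rect c [615.6 228.2] size [71.6 30.4] ang 81.2 mean [614.8 226.7  45. ]
red_label 117 med z 39.0 rect c [627.8  30.6] size [54.6 77.5] ang 9.9 mean [624.6  29.6  43. ]
blue_label 104 med z 43.0 rect c [ 624.8 -167.8] size [102.2  53. ] ang 84.1 mean [ 621.4 -166.4   45. ]
greenbin 318 med z 70.0 rect c [575.1 171.4] size [452.3 160.6] ang 18.5 mean [712.4 215.7  72.6]
redbin 201 med z 74.0 rect c [586.8  16.4] size [389.1 110.3] ang 12.3 mean [719.1  40.7 132.3]
bluebin 242 med z 73.0 rect c [ 579.  -118.1] size [155.5 452.4] ang 72.7 mean [ 713.6 -150.3  151.9]
```

View pics/crop1.png

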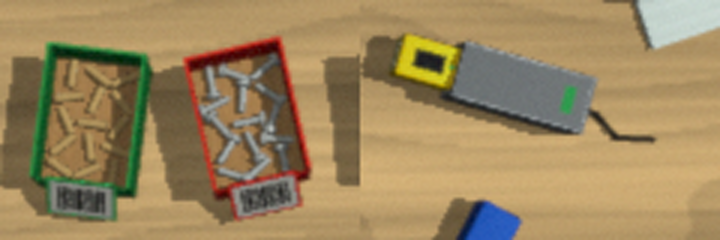

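The crop confirms the green bin of dowels on the left, at (95,120), with its label at (83,200). On the right is the yellow head, at (425,60), in the grey dock. Depth has outliers, so I'll refine by casting rays onto planes of known height.

```bash
cat > m2.py <<'E'
from h import *
z=np.load("/tmp/top.npz"); im,P=z["im"],z["P"]
p=viewer.camera_params("top"); H,S,V=[a.astype(int) for a in cv2.split(cv2.cvtColor(im,cv2.COLOR_BGR2HSV))]
def ray(uv,zp,p):
    uv=np.atleast_2d(uv); c=np.c_[(uv[:,0]-p["cx"])/p["fx"],(uv[:,1]-p["cy"])/p["fy"],np.ones(len(uv))]@rot(p).T
    o=np.array(p["xyz"]); return (o+c*((zp-o[2])/c[:,2])[:,None])[:,:2]*1000
def comp(mask,box,name,zp):
    x0,y0,x1,y1=box; m=np.zeros(mask.shape,np.uint8); m[y0:y1,x0:x1]=mask[y0:y1,x0:x1]
    m=cv2.morphologyEx(m,cv2.MORPH_CLOSE,np.ones((5,5)))
    c=max(cv2.findContours(m,0,1)[0],key=cv2.contourArea); q=ray(c[:,0],zp,p)
    r=cv2.minAreaRect(q.astype(np.float32)); bx=cv2.boxPoints(r)
    e=bx[1]-bx[0]; f=bx[2]-bx[1]; L=e if np.hypot(*e)>np.hypot(*f) else f
    print(name,"c",np.round(r[0],1),"size",np.round(r[1],1),"long axis deg",round(np.degrees(np.arctan2(L[1],L[0]))%180,1))
comp((H>20)&(H<36)&(S>150)&(V>90),(335,170,368,202),"head",.048)
comp((S<70)&(V>50)&(V<200),(358,172,412,212),"dock",.058)
comp((V<50),(195,170,300,235),"mat",.004)
lab=(S<75)&(V>60)
comp(lab,(172,143,212,165),"greenlab",.045)
comp(lab,(236,140,272,162),"redlab",.045)
comp(lab,(292,138,330,158),"bluelab",.045)
comp((H>45)&(H<78)&(S>100),(165,90,225,150),"greenbin",.075)
E
python3 m2.py
```

```text
head c [ 492.  -302.8] size [66.1 48.6] long axis deg 72.9
dock c [ 459.4 -402.7] size [157.9  69.1] long axis deg 72.9
mat c [443.2  43.2] size [274.4 154.5] long axis deg 86.2
greenlab c [615.5 228. ] size [74.3 33.7] long axis deg 81.8
redlab c [622.8  30.6] size [53.  81.2] long axis deg 93.7
bluelab c [ 625.3 -165.9] size [117.1  53.8] long axis deg 88.9
greenbin c [698.7 212.3] size [118.3 159.5] long axis deg 171.7
```

Request:
servo_tool:
  rows:
    - [[0,0,0],-0.15,88]
    - [[0,0,0],-0.15,88]
    - [[0,0,0],-0.15,88]
    - [[0,0,0],-0.15,88]
    - [[0,0,0],-0.15,88]
    - [[0,0,0],-0.15,88]
    - [[36,27,0],0,88]
    - [[36,27,0],0,88]
    - [[36,27,0],0,88]
    - [[36,27,0],0,88]
    - [[36,27,0],0,88]
    - [[36,27,0],0,88]
    - [[36,27,0],0,88]
    - [[36,27,0],0,88]
    - [[0,0,40],0,88]
    - [[0,0,30],0,88]
    - [[0,0,0],0,88]
    - [[0,0,0],0,88]

```text
clock: 1.9
position: [0.4912, -0.3011, 0.1694]
tcp_rot: [-180.0, -0.0, 72.9]
ft_force: [0.0, -0.1, -0.0]
grip_width: 0.0882
grasp_force: 0.0
```

```bash
python3 - <<'E'
from h import *
s=telemetry.get_state(); im,d,p=cam("wrist"); cv2.imwrite("pics/w1.png",im)
print(s["clock"],s["position"],s["tcp_rot"])
from m2 import ray
H,S,V=[a.astype(int) for a in cv2.split(cv2.cvtColor(im,cv2.COLOR_BGR2HSV))]
m=((H>20)&(H<36)&(S>150)&(V>70)).astype(np.uint8)
c=max(cv2.findContours(m,0,1)[0],key=cv2.contourArea); print(cv2.boundingRect(c))
q=pts(d,p)[m>0]; q=q[(abs(q[:,2]-.048)<.004)]*1000
r=cv2.minAreaRect(q[:,:2].astype(np.float32)); print(len(q),r,q[:,2].mean())
E
```

```text
1.9 [ 0.49115117 -0.30108007  0.16935414] [-1.79994724e+02 -3.93729949e-03  7.28551754e+01]
head c [ 492.  -302.8] size [66.1 48.6] long axis deg 72.9
dock c [ 459.4 -402.7] size [157.9  69.1] long axis deg 72.9
mat c [443.2  43.2] size [274.4 154.5] long axis deg 86.2
greenlab c [615.5 228. ] size [74.3 33.7] long axis deg 81.8
redlab c [622.8  30.6] size [53.  81.2] long axis deg 93.7
bluelab c [ 625.3 -165.9] size [117.1  53.8] long axis deg 88.9
greenbin c [698.7 212.3] size [118.3 159.5] long axis deg 171.7
(238, 144, 50, 71)
1167 ((495.1935119628906, -304.08251953125), (66.40742492675781, 47.45479965209961), 72.95838165283203) 47.58900855440258
```

View pics/w1.png

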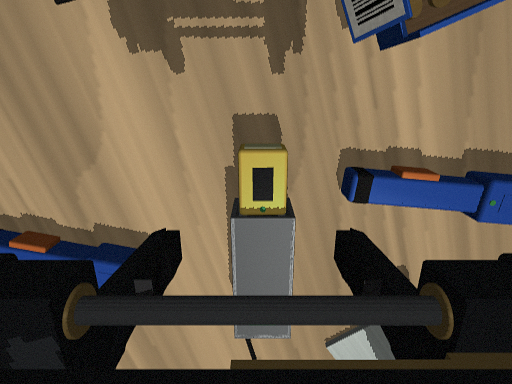

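The wrist view shows the yellow head at (263,180), aligned with the tool. I'll shift a few mm, go down and grip.

Request:
servo_tool:
  rows:
    - [[3,4,45],0,88]
    - [[0,0,45],0,88]
    - [[0,0,40],0,88]
    - [[0,0,20],0,88]
    - [[0,0,8],0,88]
    - [[0,0,0],0,88]
    - [[0,0,0],0,44]
    - [[0,0,0],0,44]
    - [[0,0,0],0,44]
    - [[0,0,0],0,44]
    - [[0,0,0],0,44]
    - [[0,0,0],0,44]
  grip_force: 30

```text
clock: 3.15
position: [0.4959, -0.2992, 0.011]
tcp_rot: [180.0, 0.0, 72.9]
ft_force: [0.6, 0.4, 0.9]
grip_width: 0.0479
grasp_force: 30.0
```

Request:
servo_tool:
  rows:
    - [[8,0,0],0,44]
    - [[12,0,0],0,44]
    - [[15,0,0],0,44]
    - [[15,0,0],0,44]
    - [[15,0,0],0,44]
    - [[15,0,0],0,44]
    - [[15,0,0],0,44]
    - [[15,0,0],0,44]
    - [[15,0,0],0,44]
    - [[15,0,0],0,44]
    - [[15,0,0],0,44]
    - [[5,0,0],0,44]
    - [[0,0,0],0,44]

```text
clock: 4.45
position: [0.5431, -0.1451, 0.0106]
tcp_rot: [-180.0, -0.0, 73.0]
ft_force: [0.7, -0.7, -2.1]
grip_width: 0.0479
grasp_force: 30.0
```

```bash
python3 - <<'E'
from h import *
a,_,_=cam("top"); b,_,_=cam("scene")
cv2.imwrite("pics/p2.png",np.hstack([cv2.resize(a[90:270,180:430],None,fx=1.5,fy=1.5),cv2.resize(b[120:300,80:330],None,fx=1.5,fy=1.5)]))
E
```

```text
(no output)
```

View pics/p2.png

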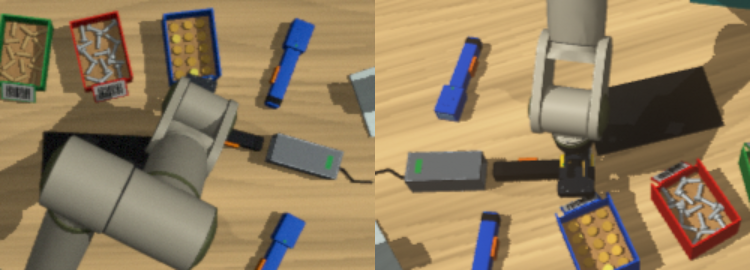

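The scanner is out of the dock, held by the head. Now I'll lift it clear of the blue bin, turn it along the mat and lower it there.

Request:
servo_tool:
  rows:
    - [[0,0,-20],0,44]
    - [[0,0,-30],0,44]
    - [[0,0,0],-0.115,44]
    - [[0,0,0],-0.115,44]
    - [[20,-10,0],0,44]
    - [[33,-15,0],0,44]
    - [[33,-15,0],0,44]
    - [[33,-15,0],0,44]
    - [[33,-15,0],0,44]
    - [[33,-15,0],0,44]
    - [[33,-15,0],0,44]
    - [[25,-8,0],0,44]
    - [[10,-4,0],0,44]
    - [[0,0,15],0,44]
    - [[0,0,15],0,44]
    - [[0,0,10],0,44]
    - [[0,0,6],0,44]
    - [[0,0,0],0,44]

```text
clock: 6.35
position: [0.4486, 0.1134, 0.0142]
tcp_rot: [-179.9, 0.0, 86.0]
ft_force: [0.3, 0.3, -1.0]
grip_width: 0.0475
grasp_force: 30.0
```

```bash
python3 - <<'E'
from h import *
s=telemetry.get_state(); im,d,p=cam("wrist"); b,_,_=cam("scene")
cv2.imwrite("pics/p3.png",np.hstack([cv2.resize(im,(400,300)),cv2.resize(b[80:260,150:390],(400,300))]))
E
```

```text
(no output)
```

View pics/p3.png

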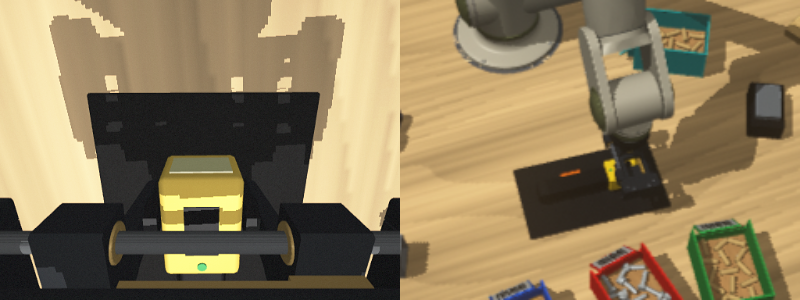

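The scanner is over the mat and level, with the paddle visible at (569,173). I'll lower it, release, and back off to look at the handle.

Request:
servo_tool:
  rows:
    - [[0,0,4],0,44]
    - [[0,0,3],0,44]
    - [[0,0,0],0,44]
    - [[0,0,0],0,52]
    - [[0,0,0],0,88]
    - [[0,0,0],0,88]
    - [[0,0,0],0,88]
    - [[0,0,0],0,88]
    - [[0,0,-30],0,88]
    - [[0,0,-40],0,88]
    - [[-35,0,-30],0,88]
    - [[-36,0,-35],0,88]
    - [[-36,0,-25],0,88]
    - [[0,0,0],0,88]
    - [[0,0,0],0,88]

```text
clock: 7.95
position: [0.4411, 0.0071, 0.1676]
tcp_rot: [180.0, -0.0, 85.9]
ft_force: [0.3, 0.5, -0.1]
grip_width: 0.088
grasp_force: 0.0
```

```bash
python3 - <<'E'
from h import *
s=telemetry.get_state(); im,d,p=cam("wrist")
cv2.imwrite("pics/w4.png",im)
print(s["position"],s["tcp_rot"])
H,S,V=[a.astype(int) for a in cv2.split(cv2.cvtColor(im,cv2.COLOR_BGR2HSV))]
P=pts(d,p)
for n,m,zr in(("head",(H>20)&(H<36)&(S>130)&(V>70),(.038,.05)),("paddle",(H>3)&(H<19)&(S>170)&(V>80),(.02,.045)),("hi",S>-1,(.032,.041))):
    m=m&(P[...,2]>zr[0])&(P[...,2]<zr[1])&(abs(P[...,0]-.44)<.05)&(abs(P[...,1]-.04)<.14); q=P[m]*1000
    r=cv2.minAreaRect(q[:,:2].astype(np.float32)); print(n,len(q),np.round(np.hstack([r[0],r[1],r[2],q[:,2].mean()]),1), np.argwhere(m).mean(0).round())
E
```

```text
[0.44105648 0.00706127 0.16763347] [ 1.79973497e+02 -8.17759210e-03  8.59480389e+01]
head 3512 [448.2 108.3  67.7  47.8  86.5  43.9] [ 67. 257.]
paddle 173 [423.1   9.   38.8   7.1  85.4  35.1] [173. 239.]
hi 4471 [444.2  40.4 205.   48.1  86.6  37.9] [172. 257.]
```

View pics/w4.png

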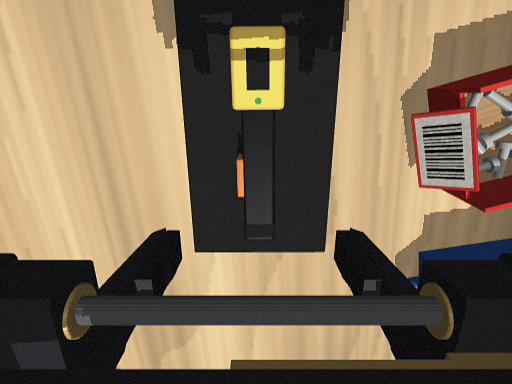

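The scanner lies right way up along the mat: head at (257,67), orange paddle at (240,175). I can only yaw the tool, so the scanner must pitch inside the grip. I'll hold it lightly and raise the handle while the nose stays on the mat, then clamp firmly. First, the light grip.

Request:
servo_tool:
  rows:
    - [[1,0,45],-0.01,88]
    - [[0,0,45],0,88]
    - [[0,0,40],0,88]
    - [[0,0,20],0,88]
    - [[0,0,8],0,88]
    - [[0,0,0],0,50]
    - [[0,0,0],0,30]
    - [[0,0,0],0,30]
    - [[0,0,0],0,30]
    - [[0,0,0],0,30]
    - [[0,0,0],0,30]
    - [[0,0,0],0,30]
  grip_force: 4

```text
clock: 9.2
position: [0.4411, 0.0083, 0.0097]
tcp_rot: [-180.0, -0.0, 86.6]
ft_force: [1.6, 1.0, 2.0]
grip_width: 0.036
grasp_force: 4.0
```

Request:
servo_tool:
  rows:
    - [[2,0,-9],0,30]
    - [[2.7,0,-9.7],0,30]
    - [[3.5,0,-9],0,30]
    - [[3.7,0,-8.9],0,30]
    - [[0,0,0],0,30]
  grip_force: 3

```text
clock: 9.7
position: [0.4425, 0.0206, 0.0475]
tcp_rot: [179.9, 0.0, 86.7]
ft_force: [-0.8, -0.3, -0.3]
grip_width: 0.0368
grasp_force: 3.0
```

```bash
cat > tilt.py <<'E'
from h import *
def tilt(save=None):
    s=telemetry.get_state(); im,d,p=cam("wrist")
    if save: cv2.imwrite(save,im)
    H,S,V=[a.astype(int) for a in cv2.split(cv2.cvtColor(im,cv2.COLOR_BGR2HSV))]
    P=pts(d,p); Rt=R.from_euler('xyz',s["tcp_rot"],degrees=True).as_matrix()
    T=(P-s["position"])@Rt*1000   # tool frame mm
    m=((H>20)&(H<36)&(S>130)&(V>60)&(abs(T[...,1])<30)&(T[...,0]>20)&(T[...,0]<160)&(d>0)).astype(np.uint8)
    q=T[cv2.erode(m,np.ones((3,3)))>0]
    # points on head top face: robust plane z = a x + b y + c
    w=np.ones(len(q),bool)
    for _ in range(15):
        c=np.linalg.lstsq(np.c_[q[w][:,:2],np.ones(w.sum())],q[w][:,2],rcond=None)[0]
        r=q@[-c[0],-c[1],1]-c[2]; w=abs(r)<max(1.5,1.5*np.median(abs(r)))
    t=q[w]
    print(s["clock"],s["position"].round(4),s["tcp_rot"].round(1),"n",w.sum(),len(q),"pitch",np.degrees(np.arctan(c[0])).round(1),"x range",np.percentile(t[:,0],[1,99]).round(1),"z",np.percentile(t[:,2],[1,99]).round(1),"y",np.median(t[:,1]).round(1), "roll",np.degrees(np.arctan(c[1])).round(1))
if __name__=="__main__":
    import sys; tilt(*sys.argv[1:])
E
python3 tilt.py pics/w5.png
```

```text
9.7 [0.4425 0.0206 0.0475] [179.9   0.   86.7] n 7672 8472 pitch 16.1 x range [ 71. 121.] z [-13.6   1.6] y 2.3 roll -0.0
```

View pics/w5.png

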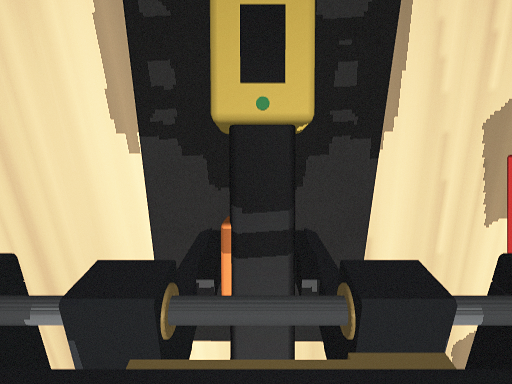

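The pitch follows the plan at 16° and the nose is still on the mat. I'll continue to about 36° and clamp.

Request:
servo_tool:
  rows:
    - [[4.6,0,-8.5],0,30]
    - [[5,0,-8.1],0,30]
    - [[5.7,0,-7.8],0,30]
    - [[6.2,0,-7.4],0,30]
    - [[3.3,0,-3.6],0,30]
    - [[3.4,0,-3.4],0,30]
    - [[0,0,0],0,30]
    - [[0,0,0],0,30]
  grip_force: 3

```text
clock: 10.55
position: [0.4437, 0.0483, 0.0849]
tcp_rot: [-180.0, -0.0, 86.6]
ft_force: [-0.3, -0.8, -0.7]
grip_width: 0.0362
grasp_force: 3.0
```

```bash
python3 tilt.py
```

```text
10.55 [0.4437 0.0483 0.0849] [-180.    -0.    86.6] n 5374 6414 pitch 34.6 x range [ 67.5 120.4] z [10.3 47. ] y 1.8 roll -0.1
```

Request:
servo_tool:
  rows:
    - [[0,0,0],0,30]
    - [[0,0,0],0,30]
    - [[0,0,0],0,30]
    - [[0,0,-5],0,30]
    - [[0,0,-15],0,30]
    - [[0,0,-30],0,30]
    - [[0,0,0],0,30]
    - [[0,0,0],0,30]
  grip_force: 28

```text
clock: 11.4
position: [0.4436, 0.0483, 0.135]
tcp_rot: [180.0, 0.0, 86.6]
ft_force: [-0.6, 0.0, -2.3]
grip_width: 0.0338
grasp_force: 28.0
```

```bash
python3 tilt.py
```

```text
11.4 [0.4436 0.0483 0.135 ] [180.    0.   86.6] n 5298 6314 pitch 34.7 x range [ 67.5 120.2] z [10.5 46.9] y 0.7 roll -0.0
```

The pitch holds at 34.7° under a 28 N grip. Next I'll move left of the mat with the beam pointing away from the bins, then yaw toward the green label and stop a little short.

Request:
servo_tool:
  rows:
    - [[10,-3,-10],0,30]
    - [[25,-7,-10],0,30]
    - [[30,-7,-10],0,30]
    - [[30,-7,0],0,30]
    - [[30,-7,0],0,30]
    - [[30,-7,0],0,30]
    - [[25,-7,0],0,30]
    - [[20,-7,0],0,30]
    - [[0,0,0],0.1,30]
    - [[0,0,0],0.15,30]
    - [[0,0,0],0.15,30]
    - [[0,0,0],0.15,30]
    - [[0,0,0],0.15,30]
    - [[0,0,0],0.15,30]
    - [[0,0,0],0.15,30]
    - [[0,0,0],0.15,30]
    - [[0,0,0],0.15,30]
    - [[0,0,0],0.15,30]
    - [[0,0,0],0.15,30]
    - [[0,0,0],0.05,30]

```text
clock: 13.45
position: [0.4028, 0.2515, 0.1647]
tcp_rot: [180.0, 0.1, -8.2]
ft_force: [-1.0, -0.0, -2.4]
grip_width: 0.0337
grasp_force: 28.0
```

```bash
python3 tilt.py pics/w6.png; python3 - <<'E'
from h import *
import io,contextlib
with contextlib.redirect_stdout(io.StringIO()): from m2 import ray
for n,box in(("scene",(322,208,366,226)),):
    im=np.load(f"/tmp/{n}.npz")["im"]
    p=viewer.camera_params(n)
    a,_,_=cam("scene"); t,_,_=cam("top")
    cv2.imwrite("pics/p6.png",np.hstack([cv2.resize(a[120:290,250:430],(300,283)),cv2.resize(t[85:225,120:268],(300,283)),cv2.resize(cv2.imread("pics/w6.png"),(200,283))]))
E
```

```text
13.45 [0.4028 0.2515 0.1647] [ 1.8e+02  1.0e-01 -8.2e+00] n 5336 6314 pitch 34.7 x range [ 67.1 119.9] z [10.6 47. ] y 0.2 roll -0.0
```

View pics/p6.png

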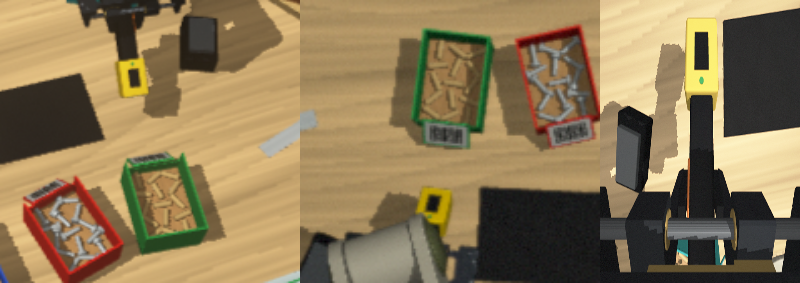

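The head at (435,205) in the middle panel points at the green label at (445,133). I'll measure the label and the head in the same top picture, so calibration offsets cancel.

```bash
python3 - <<'E'
from h import *
import io,contextlib
with contextlib.redirect_stdout(io.StringIO()): from m2 import ray
s=telemetry.get_state(); im,d,p=cam("top"); P=pts(d,p)*1000
g=(slice(85,225),slice(120,268)); H,S,V=[a.astype(int) for a in cv2.split(cv2.cvtColor(im,cv2.COLOR_BGR2HSV))]
def pick(m,box):
    k=np.zeros(m.shape,np.uint8); x0,y0,x1,y1=box; k[y0:y1,x0:x1]=m[y0:y1,x0:x1]
    return cv2.morphologyEx(k,cv2.MORPH_CLOSE,np.ones((3,3)))>0
h=pick((H>20)&(H<36)&(S>150)&(V>70),(170,170,205,215))
v,u=np.nonzero(h); print("head px",u.min(),u.max(),v.min(),v.max(),"n",len(u))
q=P[h]; q=q[(q[:,2]>60)&(q[:,2]<180)]; print("head depth pts mean",q.mean(0).round(1))
lab=pick((S<75)&(V>60),(174,143,210,163))
c=max(cv2.findContours(lab.astype(np.uint8),0,1)[0],key=cv2.contourArea)
r=cv2.minAreaRect(c); print("label px",r, "world", ray([r[0]],.045,p))
q=P[lab]; q=q[(q[:,2]>25)&(q[:,2]<65)]; print("label pts",len(q),q.mean(0).round(1),np.median(q,0).round(1))
A=np.linalg.lstsq(np.c_[q[:,:2],np.ones(len(q))],q[:,2],rcond=None)[0]; n=np.r_[-A[:2],1]; n/=np.linalg.norm(n); print("normal elev",np.degrees(np.arcsin(n[2])),"az",np.degrees(np.arctan2(n[1],n[0])))
# predicted head-top centre from tool: tool (93.7,0.2,28.8)
Rt=R.from_euler('xyz',s["tcp_rot"],degrees=True).as_matrix()
w=s["position"]*1000+Rt@[93.7,.2,28.8]; print("pred head top centre",w.round(1))
k=(w/1000-p["xyz"])@rot(p); print("pred px",p["fx"]*k[0]/k[2]+p["cx"],p["fy"]*k[1]/k[2]+p["cy"], "seen", cv2.minAreaRect(np.argwhere(h)[:,::-1].astype(np.float32)))
E
```

```text
head px 177 194 177 201 n 259
head depth pts mean [489.4 231.7 134.5]
label px ((191.53846740722656, 151.1923370361328), (22.20221710205078, 10.170848846435547), 7.125016689300537) world [[615.27496772 228.04117965]]
label pts 217 [615.4 227.6  45.1] [615.9 227.7  45.2]
normal elev 40.58663888804836 az 170.75082225199523
pred head top centre [495.8 238.5 135.9]
pred px 184.67038237808134 184.98004228534754 seen ((185.3941192626953, 188.47647094726562), (17.029043197631836, 22.886165618896484), 12.52880573272705)
```

Request:
servo_tool:
  rows:
    - [[8,-2,3],0.009,30]
    - [[10,-3,3],0,30]
    - [[10,-3,3],0,30]
    - [[10,0,2],0,30]
    - [[0,0,0],0,30]
    - [[0,0,0],0,30]
    - [[0,0,0],0,30]

```text
clock: 14.35
position: [0.4421, 0.2534, 0.154]
tcp_rot: [180.0, 0.0, -8.4]
ft_force: [0.7, -1.2, -2.7]
grip_width: 0.034
grasp_force: 28.0
```

```bash
python3 tilt.py; python3 - <<'E'
from h import *
s=telemetry.get_state(); Rt=R.from_euler('xyz',s["tcp_rot"],degrees=True).as_matrix()
w=s["position"]*1000+Rt@[110,.3,63]; t=np.radians(34.7); f=Rt@[np.cos(t),0,np.sin(t)]
L=np.array([615.5,227.8,45]); n=R.from_euler('z',-8.7,degrees=True).apply([-np.cos(np.radians(40)),0,np.sin(np.radians(40))])
k=(L-w)@n/(f@n); print("window",w,"range along beam",k,"hit offset",w+k*f-L,"angle",np.degrees(np.arccos(-f@n)))
b,d,p=cam("scene"); t,_,_=cam("top"); cv2.imwrite("pics/p7.png",np.hstack([cv2.resize(b[120:270,290:410],(400,500),interpolation=2),cv2.resize(t[100:225,150:250],(400,500),interpolation=2)]))
E
```

```text
14.35 [0.4421 0.2534 0.154 ] [180.    0.   -8.4] n 5301 6325 pitch 34.7 x range [ 67.2 119.9] z [10.6 46.8] y 0.2 roll -0.1
window [550.79994878 237.02179113  91.1094665 ] range along beam 80.04221503554282 hit offset [ 0.39223808 -0.42269352  0.5382697 ] angle 5.300222094947734
```

View pics/p7.png

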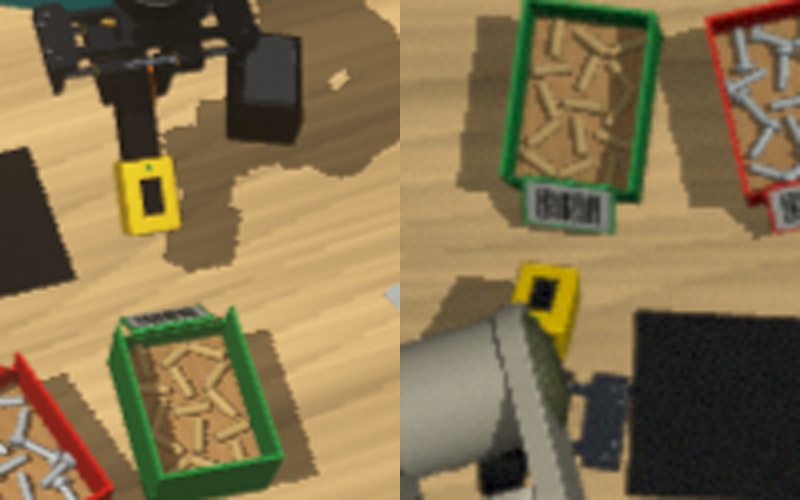

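The scanner's axis runs up and to the right in line with the bin, and with parallax allowed for it meets the label's middle at (568,206). The computed range is 80 mm, 5° off square, with the paddle fully in. Now I'll hold still.

Request:
servo_tool:
  rows:
    - [[0,0,0],0,30]
    - [[0,0,0],0,30]
    - [[0,0,0],0,30]
    - [[0,0,0],0,30]
    - [[0,0,0],0,30]
    - [[0,0,0],0,30]
    - [[0,0,0],0,30]
    - [[0,0,0],0,30]
    - [[0,0,0],0,30]
    - [[0,0,0],0,30]
    - [[0,0,0],0,30]
    - [[0,0,0],0,30]
    - [[0,0,0],0,30]
    - [[0,0,0],0,30]
    - [[0,0,0],0,30]
    - [[0,0,0],0,30]
    - [[0,0,0],0,30]
    - [[0,0,0],0,30]
    - [[0,0,0],0,30]
    - [[0,0,0],0,30]

```text
clock: 16.5
position: [0.4423, 0.2535, 0.154]
tcp_rot: [-180.0, -0.0, -8.4]
ft_force: [-0.4, -0.2, -2.2]
grip_width: 0.034
grasp_force: 28.0
```

Request:
servo_tool:
  rows:
    - [[-10,0,-3],0,30]
    - [[-15,0,-3],0,30]
    - [[-15,0,-4],0,30]
    - [[0,0,0],-0.1,30]
    - [[0,0,0],-0.15,30]
    - [[0,0,0],-0.15,30]
    - [[0,0,0],-0.15,30]
    - [[0,0,0],-0.15,30]
    - [[0,0,0],-0.15,30]
    - [[0,0,0],-0.15,30]
    - [[0,0,0],-0.15,30]
    - [[0,0,0],-0.15,30]
    - [[0,0,0],-0.15,30]
    - [[0,0,0],-0.15,30]
    - [[0,0,0],-0.05,30]
    - [[0,0,0],0,30]

```text
clock: 18.1
position: [0.4017, 0.2595, 0.1644]
tcp_rot: [180.0, -0.0, 86.2]
ft_force: [0.2, -1.0, -1.1]
grip_width: 0.0336
grasp_force: 28.0
```

The scan hold was steady for 2 s. Now back over the mat, to where the nose touched before.

Request:
servo_tool:
  rows:
    - [[-15,5,0],0,30]
    - [[-30,8,0],0,30]
    - [[-30,8,0],0,30]
    - [[-30,8,0],0,30]
    - [[-30,8,0],0,30]
    - [[-30,8,0],0,30]
    - [[-28,8,0],0,30]
    - [[-15,3,0],0,30]
    - [[0,0,20],0,30]
    - [[0,0,25],0,30]
    - [[0,0,20],0,30]
    - [[0,0,10],0,30]
    - [[0,0,3],0,30]
    - [[0,0,0],0,30]
    - [[0,0,0],0,30]

```text
clock: 19.6
position: [0.4449, 0.0481, 0.0868]
tcp_rot: [179.9, 0.0, 86.1]
ft_force: [0.2, -0.5, -1.3]
grip_width: 0.0336
grasp_force: 28.0
```

```bash
python3 tilt.py
```

```text
19.6 [0.4449 0.0481 0.0868] [179.9   0.   86.1] n 5235 6257 pitch 34.8 x range [ 67.4 120.1] z [10.6 46.9] y -0.4 roll -0.1
```

Request:
servo_tool:
  rows:
    - [[0,0,1.5],0,30]
    - [[0,0,0],0,30]
    - [[0,0,0],0,30]
    - [[0,0,0],0,30]
    - [[-3.4,0,3.4],0,30]
    - [[-3.3,0,3.6],0,30]
    - [[-6.2,0,7.4],0,30]
    - [[-5.7,0,7.8],0,30]
    - [[-5,0,8.1],0,30]
    - [[-4.6,0,8.5],0,30]
    - [[0,0,0],0,30]
  grip_force: 3

```text
clock: 20.75
position: [0.4421, 0.0193, 0.0445]
tcp_rot: [-179.9, -0.0, 86.1]
ft_force: [-0.6, -0.6, -1.2]
grip_width: 0.0365
grasp_force: 3.0
```

```bash
python3 tilt.py
```

```text
20.75 [0.4421 0.0193 0.0445] [-179.9   -0.    86.1] n 7678 8390 pitch 13.8 x range [ 71.1 119.9] z [-14.5  -1.8] y 1.8 roll -0.0
```

Request:
servo_tool:
  rows:
    - [[-3.5,0,8.5],0,30]
    - [[-3.3,0,9],0,30]
    - [[-2.5,0,8],0,30]
    - [[-1.5,0,5],0,30]
    - [[0,0,2.5],0,30]
    - [[0,0,0],0,30]

```text
clock: 21.4
position: [0.4418, 0.009, 0.0125]
tcp_rot: [-180.0, 0.0, 86.1]
ft_force: [0.4, -0.4, -1.3]
grip_width: 0.0366
grasp_force: 3.0
```

```bash
python3 tilt.py
```

```text
21.4 [0.4418 0.009  0.0125] [-180.     0.    86.1] n 9998 10599 pitch -0.0 x range [ 68.4 112.2] z [-33.1 -30.3] y 1.9 roll -0.1
```

The scanner is level with its head top at 44 mm, so it rests on the mat. Opening and retreating.

Request:
servo_tool:
  rows:
    - [[0,0,0],0,42]
    - [[0,0,0],0,60]
    - [[0,0,0],0,88]
    - [[0,0,0],0,88]
    - [[0,0,0],0,88]
    - [[0,0,0],0,88]
    - [[0,0,-20],0,88]
    - [[0,0,-40],0,88]
    - [[0,0,-45],0,88]
    - [[0,0,-45],0,88]
    - [[-40,-20,0],0,88]
    - [[-40,-20,0],0,88]
    - [[-40,-20,0],0,88]
    - [[-40,-20,0],0,88]
    - [[-40,-20,0],0,88]
    - [[0,0,0],0,88]
    - [[0,0,0],0,88]

```text
clock: 23.15
position: [0.3281, -0.184, 0.1627]
tcp_rot: [-180.0, -0.0, 85.9]
ft_force: [0.3, 0.1, 0.6]
grip_width: 0.0879
grasp_force: 0.0
```

```bash
python3 - <<'E'
from h import *
b,_,_=cam("scene"); t,_,_=cam("top")
cv2.imwrite("pics/p9.png",np.hstack([cv2.resize(b[100:300,180:420],(400,333)),cv2.resize(t[85:245,110:340],(400,333))]))
E
```

```text
(no output)
```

View pics/p9.png

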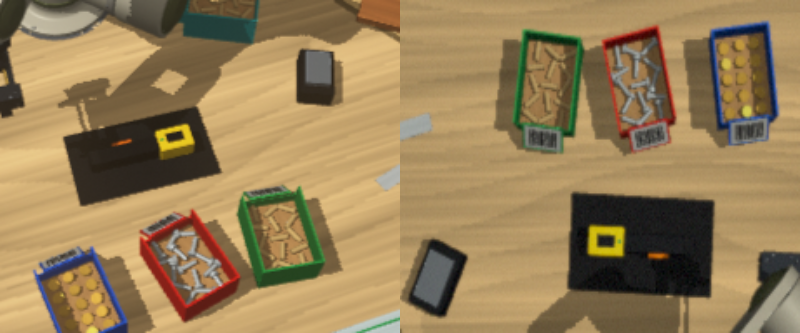

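The scanner lies right way up on the mat, with its head at (605,241) in the right panel. The bins and battery are where they stood, and the robot is clear.

```bash
python3 -c "
from cell import job; print(job.finish_job())"
```

```text
the job is handed in; nothing more can be done
None
```

I scanned the green label for 2 s (about 80 mm away, about 5° off square, by my own measurements), laid the scanner right way up on the mat, and handed the job in at about 23 s; I have not seen the verdict.

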